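# Stir turned bushes through the deburring media

### The arm

A 7-joint arm with a two-finger parallel gripper is mounted at the origin on a cart in front of the work surface, level with it; the furniture and walls round the work are solid. World frame = base frame: x ahead of the robot, y to its left, z up, the work surface at z = 0. Lengths are in m, angles in rad, forces in N, time in s.
With the tool pointing down it reaches from about 0.425 to 0.875 m from the base axis. Payload 9.9 kg.
Tool frame: the origin (TCP) lies on the centre line of the jaws, within the pads' length; the fingertips stand 11 mm ahead of it and the grasp point (between the pads) lies 8 mm behind it; y points along the fingers, z is the direction in which the jaws open and shut, and the axes are right-handed (so a half turn about y gives the same grasp; the last joint's range is limited). The gripper opens to 85 mm and grips with 20 to 120 N. Pads are 22 mm wide; open, the fingers measure 114 mm over their backs; the gripper's body (76 mm by 85 mm) begins 54 mm behind the grasp point. The pads swing forward as they close: fully open they stand 13 mm farther back than shut.
Start: joints at [-1.19, 0.576, 0.025, 1.437, -0.015, 1.129, -0.057], TCP at [0.303, 0.603, 0.242] pointing down, gripper open.
Joint ranges: [-2.76, 2.76], [-0.34, 2.15], [-1.52, 1.57], [0.19, 2.46], [-1.09, 4.23], [0.17, 1.99], [-2.82, 2.82]. Speed limits (rad/s): [2.22, 2.22, 3.01, 3.01, 3.14, 3.14, 3.14].

### API

Orientations are given as a unit quaternion [x, y, z, w].
In Python, from cell import robot gives the robot as it stands.
- The arm moves only by the tool move_arm, never from a script. Its argument "commands" is a list of rows, each a list of 7 numbers: the shift along the tool's x, y, z in cm, then the turn, a rotation vector about the tool's x, y, z in degrees, then the closure, from 0 (fully open) to 1 (shut). A call has 1 to 10 rows; each row shifts and turns the commanded pose from where the row before left it, along the tool's axes as they then stand; what a row does not reach is not made up. A row lasts 1/12 s, in which the tool goes at most 41.7 mm and 7.16 degrees, less where a joint would pass 70% of its speed; a pose out of reach is approached as far as the arm can. A call is refused whole if a number of a shift passes 4.17 or a number of a turn 7.16, either way. A call with a gripper value outside its range is refused whole. The fingers move at their own pace and stop on an object; "force" is the grip in N (left out, the last holds). Time passes only in rows, so rows that do not move let the fingers close. It gives the time, the measured TCP pose, the force and the opening at its end, in the units of the state.
- robot.state(): the state, without advancing time (a new reading comes with each control period).
- robot.capture(name): name is "scene" or "top" or "wrist"; returns the picture (480x640x3 uint8, blue, green, red); there is no depth.
- robot.calibration(name): a dict with "mtx" (3x3 intrinsics, pixels), "R" (3x3) and "t" (3): a world point X has camera coordinates R X + t. Camera axes: x right, y down, z forward; pixel columns grow to the right and rows downward; lengths in m; the calibration is good to about 2 mm. A picture is of the moment at which its call begins: read the wrist's pose just before it. calibration takes no time and is no camera call; for the wrist camera it gives the pose at the moment of the call.
- robot.close_job(): hands the job in, once; it reports no verdict.
Trained networks look in the newest picture that a camera, given by its name, has taken for a name from the list of things; names that differ only in an ending like _2 or _b are one class to them, and where a whole thing is asked for, a point or a joint stands for the part that bears it (a point fixed in the world has none). Each returns a list of dicts, best first, with "p" (0 to 1); they miss things now and then, are a little off and sometimes report something else, mostly with a low value. They report only what shows in the picture. A call takes as long as a camera call.
- robot.find_in(query, camera): "extent" ([left, top, width, height] in pixels, round what is visible of it).
- robot.outline_of(query, camera): "region" (480x640 bool, what is visible of it) and "extent" ([left, top, width, height] in pixels, round what is visible of it).
The state is a dict: "time": time; "joints": joint angles; "qvel": joint speeds; "joint_torque": joint torques, N m; "ee_pos": TCP position; "tcp_rot": TCP orientation; "ft_force": force on the tool from outside, world axes, zero at the start; "ft_torque": the same for the moment, N m; "grip_width": opening from 0.0 (shut) to 1.0 (fully open).
Only numpy, scipy, OpenCV 4.12 (cv2) and the standard library are available. Lean on these libraries where they do the work, as an engineer would, in place of code of your own. Each camera call takes 0.05 s, during which the arm holds its last target.

### The job

Take the stirrer out of its holder and stir the bushes and ceramic media in the pan, to work the burrs off: lower the tip nearly to the pan's floor beside the ear, and carry it two full turns counterclockwise (seen from above) in a wide circle, about half-way between the middle and the wall, ending beside the ear. Then hang the stirrer back in its holder and let go. All pieces must stay in the pan; leave the things round about where they are.

Things in the scene. Friction and masses are not known exactly. Their poses are not given: they have to be found in the camera images.
- stirrer_grip (a point): Centre of the stirrer's black round handle, where to grasp it: the handle is 22 mm across and runs 29 mm below this point (to the collar, 32 mm across) and 25 mm above it. z points up along the stirrer, from tip to handle. 130 mm above the tip. At the start the stirrer hangs upright in the holder, the flat underside of its collar resting on the tube's mouth.
- stirrer_tip (a point): Centre of the lower end face of the stirrer's rod, 130 mm below stirrer_grip along the stirrer; the same axes. Hung in the holder, it lies 93 mm below holder_mouth.
- stirrer: The stirrer, straight and round about its z axis, 155 mm long, about 90 g; origin at its tip, z towards the handle. Plain steel rod 10 mm thick up to 93 mm above the tip, then a black flat collar 32 mm across (93 to 101 mm), then the handle, 22 mm across, to 155 mm.
- holder_mouth (a point): Centre of the open top of the stirrer's holder: an upright aluminium tube on a dark round foot (68 mm across), fixed to the bench. The mouth is 105 mm above the bench; the tube measures 32 mm outside and 24 mm inside, so the 10 mm rod has 7 mm to spare all round. z up.
- pan: Round steel pan fixed to the bench, open top, straight wall. Origin: centre of its underside, on the bench; z up. 140 mm across outside, 132 mm inside; rim 55 mm, floor 5 mm above the bench. Its ear stands out on the diagonal between its own +x and +y axes. These axes part it in quarters: the ear's quarter (+x+y) is free of pieces at the start, the other three hold them.
- pan_ear (a point): Outer end of the pan's single small wire ear (a loop on the outside of the wall), 94 mm from the pan's axis and 48 mm above the bench.
- bush_0_center (a point): Centre of a turned brass bush (flanged, 26 mm across, 24 mm tall, 60 g), at first standing on its flange, loose in the pan.
- ball_0_center (a point): Centre of a white ceramic ball, 20 mm across, 14 g, loose in the pan.
- ball_1_center (a point): Centre of a white ceramic ball, 20 mm across, 14 g, loose in the pan.
- bush_1_center (a point): Centre of a turned brass bush (flanged, 26 mm across, 24 mm tall, 60 g), at first standing on its flange, loose in the pan.
- ball_2_center (a point): Centre of a white ceramic ball, 20 mm across, 14 g, loose in the pan.
- ball_3_center (a point): Centre of a white ceramic ball, 20 mm across, 14 g, loose in the pan.
- loupe: Bystander: black loupe, 35 mm across and 30 mm tall, standing on the bench; origin at the centre of its underside.
- block: Bystander: plain steel gauge block, 12 x 30 mm and 20 mm tall, standing on the bench; origin at the centre of its underside.

How it is judged:
On the way, in this order (a step that is already met when the one before it is completed fails the run):
1. turn 1: stirrer tip low in the pan, beside the ear (x of stirrer_tip in the frame of pan above 0.015 m and y of stirrer_tip in the frame of pan above 0.015 m and z of stirrer_tip in the frame of pan below 0.02 m and horizontal distance between stirrer_tip and pan below 0.069 m), for 0.02 s.
2. turn 1: stirrer tip low in the pan, a quarter turn on (x of stirrer_tip in the frame of pan below -0.015 m and y of stirrer_tip in the frame of pan above 0.015 m and z of stirrer_tip in the frame of pan below 0.02 m and horizontal distance between stirrer_tip and pan below 0.069 m), for 0.02 s.
3. turn 1: stirrer tip low in the pan, half a turn on, opposite the ear (x of stirrer_tip in the frame of pan below -0.015 m and y of stirrer_tip in the frame of pan below -0.015 m and z of stirrer_tip in the frame of pan below 0.02 m and horizontal distance between stirrer_tip and pan below 0.069 m), for 0.02 s.
4. turn 1: stirrer tip low in the pan, three quarters of a turn on (x of stirrer_tip in the frame of pan above 0.015 m and y of stirrer_tip in the frame of pan below -0.015 m and z of stirrer_tip in the frame of pan below 0.02 m and horizontal distance between stirrer_tip and pan below 0.069 m), for 0.02 s.
5. turn 2: stirrer tip low in the pan, beside the ear (all of step 1), for 0.02 s.
6. turn 2: stirrer tip low in the pan, a quarter turn on (all of step 2), for 0.02 s.
7. turn 2: stirrer tip low in the pan, half a turn on, opposite the ear (all of step 3), for 0.02 s.
8. turn 2: stirrer tip low in the pan, three quarters of a turn on (all of step 4), for 0.02 s.
9. second turn finished: tip low in the pan, back beside the ear (all of step 5), for 0.02 s.
At the end, for the whole second after the job is handed in: The stirrer hangs released in its holder, at rest, upright within 0.12 rad, its tip within 10 mm of the tube's axis and at least 86 mm below the mouth; all six pieces are in the pan, and at least one bush and at least two of the four balls lie more than 12 mm from where they started (horizontal distance between stirrer_tip and holder_mouth below 0.01 m and z of stirrer_tip in the frame of holder_mouth below -0.086 m and angle between stirrer_tip's own z axis and vertical below 0.12 rad and linear speed of stirrer below 0.02 m/s and horizontal distance between each of bush_0_center, ball_0_center, ball_1_center, bush_1_center, ball_2_center, ball_3_center and pan below 0.067 m and z of each of bush_0_center, ball_0_center, ball_1_center, bush_1_center, ball_2_center, ball_3_center in the frame of pan below 0.055 m and distance of any of bush_0_center, bush_1_center from where it was at the start of the episode above 0.012 m and (distance of each of ball_0_center, ball_1_center from where it was at the start of the episode above 0.012 m or distance of each of ball_0_center, ball_2_center from where it was at the start of the episode above 0.012 m or distance of each of ball_0_center, ball_3_center from where it was at the start of the episode above 0.012 m or distance of each of ball_1_center, ball_2_center from where it was at the start of the episode above 0.012 m or distance of each of ball_1_center, ball_3_center from where it was at the start of the episode above 0.012 m or distance of each of ball_2_center, ball_3_center from where it was at the start of the episode above 0.012 m)); the robot touches nothing.
It fails at once if a piece leaves the pan (horizontal distance between any of bush_0_center, ball_0_center, ball_1_center, bush_1_center, ball_2_center, ball_3_center and pan above 0.073 m).
It fails at once if a bystander is pushed more than 30 mm away or tipped over (distance of any of loupe, block from where it was at the start of the episode above 0.03 m or angle between any of loupe, block's own z axis and vertical above 0.6 rad).
It also fails if it takes over 72 s, if anything falls off the work surface, if the arm or the gripper's body presses on something with over 40 N, if the wrist force passes 120 N, or if a joint passes its speed limit or range.

## Working session

There is one attempt and no reset: what is moved stays moved. The work goes in short steps, Python scripts to look and compute and a tool call to move; the robot and the scene stay as the last step left them, time stands still between calls to the robot, and variables do not carry over. Pictures are saved under pics/ and viewed, and the job is handed in when it is done.

Besides the shell and the picture viewer there is one more tool, called after "Request:" in YAML: its name, and indented under it one key for each argument. move_arm: Moves the arm, as the interface text tells. Its arguments: {"type":"object","properties":{"commands":{"type":"array"},"force":{"type":"number"}},"required":["commands"]}

```bash
mkdir -p pics; ls
python3 - <<'E'
from cell import robot
import cv2
s=robot.state();print(s)
for n in("scene","top","wrist"):
    cv2.imwrite(f"pics/{n}0.png",robot.capture(n))
    c=robot.calibration(n);print(n,c)
E
```

```text
pics
{'time': 0.0, 'joints': array([-1.18979654,  0.57650753,  0.02482531,  1.43792786, -0.01500439,
        1.12900074, -0.05650539]), 'qvel': array([ 9.81357864e-04, -9.46412652e-04, -1.04936904e-03,  1.31157507e-03,
       -5.11709188e-05, -1.14708976e-04, -2.40621126e-03]), 'joint_torque': array([ 9.36599208e-04, -7.65758157e+01,  2.25048624e+00, -2.85954076e+01,
        1.52115599e-02,  1.30622802e-02, -3.23458823e-05]), 'ee_pos': array([0.30234863, 0.60299988, 0.24145174]), 'tcp_rot': array([ 0.68867667, -0.16295186,  0.16273147, -0.68752425]), 'ft_force': array([0.56011848, 0.35338848, 0.2150559 ]), 'ft_torque': array([0.05867739, 0.01351053, 0.02396365]), 'grip_width': 1.0023520221266322}
scene {'mtx': array([[436.17656962,   0.        , 326.46177781],
       [  0.        , 436.17656962, 228.88371627],
       [  0.        ,   0.        ,   1.        ]]), 'R': array([[ 0.91309481, -0.40704641,  0.02389753],
       [-0.20876472, -0.51704082, -0.83011209],
       [ 0.35025014,  0.75298208, -0.55708422]]), 't': array([-0.41151077,  0.32170003,  0.53756776])}
top {'mtx': array([[618.10612414,   0.        , 327.14308481],
       [  0.        , 618.10612414, 237.53760755],
       [  0.        ,   0.        ,   1.        ]]), 'R': array([[-0.05048319, -0.99872211,  0.00236737],
       [-0.97567608,  0.04881167, -0.21371386],
       [ 0.2133252 , -0.01309874, -0.97689343]]), 't': array([0.24847262, 0.58332325, 0.83961129])}
wrist {'mtx': array([[375.26299433,   0.        , 320.78222733],
       [  0.        , 375.26299433, 242.35894691],
       [  0.        ,   0.        ,   1.        ]]), 'R': array([[ 0.44702278,  0.89452109, -0.00162764],
       [ 0.84563059, -0.4219958 ,  0.32684621],
       [ 0.29168397, -0.14748408, -0.94507614]]), 't': array([-0.67334029, -0.04339515,  0.38217992])}
```

View pics/scene0.png

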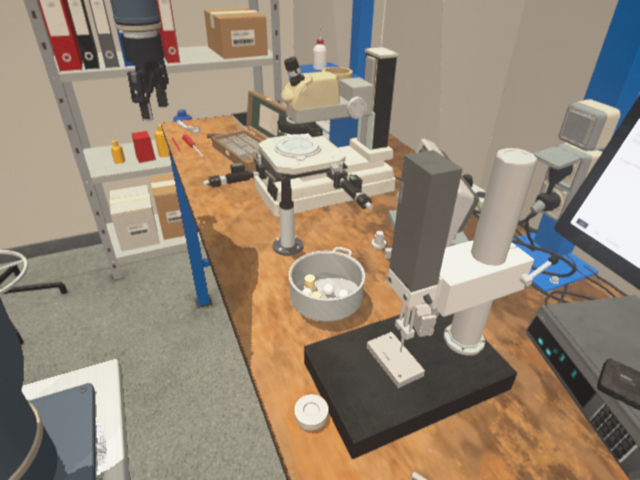

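View pics/top0.png

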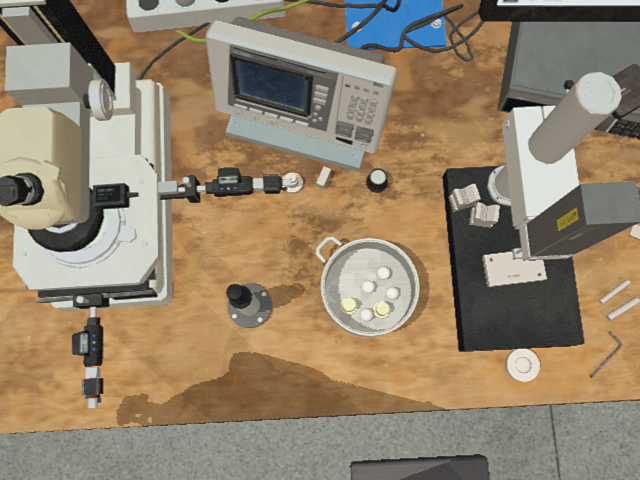

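View pics/wrist0.png

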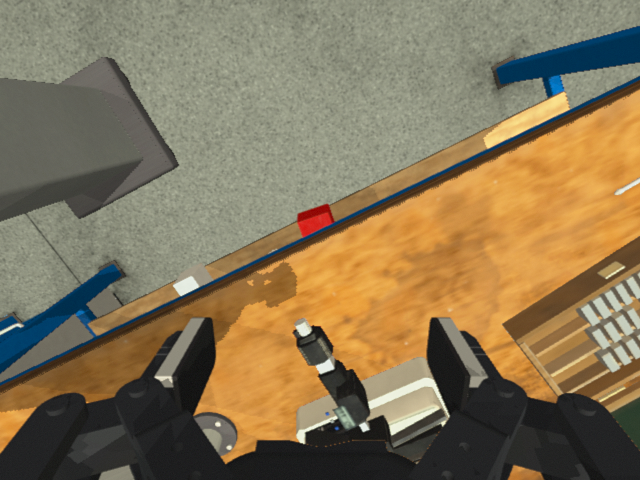

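Run:
```python
from cell import robot
for n in("scene","top"):
  for q in ("stirrer","stirrer_grip","pan","pan_ear","holder_mouth","loupe","block"):
    r=robot.find_in(q,n);print(n,q,[(d["p"],d["extent"]) for d in r[:2]])
```

```text
scene stirrer [(0.88, [281.7, 177.6, 9.7, 33.6])]
scene stirrer_grip [(0.7, [278.4, 177.0, 15.8, 30.0]), (0.21, [382.5, 248.5, 7.5, 6.2])]
scene pan [(0.58, [288.7, 247.4, 78.8, 75.2])]
scene pan_ear [(0.77, [286.4, 246.1, 76.7, 74.4])]
scene holder_mouth []
scene loupe [(0.63, [335.7, 288.9, 12.6, 5.3])]
scene block [(0.48, [382.7, 250.9, 10.3, 5.3])]
top stirrer [(0.78, [227.9, 284.8, 24.6, 22.0])]
top stirrer_grip [(0.93, [227.2, 282.6, 27.2, 26.6])]
top pan [(0.61, [312.1, 233.7, 109.7, 106.1]), (0.49, [382.0, 287.3, 15.6, 12.4])]
top pan_ear [(0.68, [314.8, 236.4, 105.4, 101.8])]
top holder_mouth [(0.64, [227.0, 282.7, 48.9, 45.2])]
top loupe [(0.9, [365.4, 167.3, 22.0, 25.8])]
top block [(0.54, [316.8, 167.9, 15.0, 18.6])]
```

```bash
cat > h.py <<'E'
from cell import robot
import numpy as np, cv2
from scipy.spatial.transform import Rotation as Ro
def proj(n,X,c=None):
    c=c or robot.calibration(n); X=np.atleast_2d(X); p=X@c["R"].T+c["t"]; p=p@c["mtx"].T; return p[:,:2]/p[:,2:]
def atz(n,uv,z,c=None):
    c=c or robot.calibration(n); uv=np.atleast_2d(uv)
    d=np.c_[uv,np.ones(len(uv))]@np.linalg.inv(c["mtx"]).T@c["R"]; o=-c["R"].T@c["t"]
    return o+d*((z-o[2])/d[:,2])[:,None]
E
python3 - <<'E'
from h import *
a=cv2.imread("pics/top0.png"); 
cv2.imwrite("pics/topc.png",cv2.resize(a[225:345,215:435],None,fx=3.6,fy=3.6,interpolation=cv2.INTER_CUBIC))
b=cv2.imread("pics/scene0.png")
cv2.imwrite("pics/scenec.png",cv2.resize(b[165:330,260:420],None,fx=3.6,fy=3.6,interpolation=cv2.INTER_CUBIC))
for n,uv,z in (("top",(241,296),.155),("top",(370,286),.055),("top",(328,246),.048),("top",(250,305),0),("top",(376,182),0),("top",(324,176),.0)): print(uv,atz(n,uv,z).round(3))
E
```

```text
(241, 296) [[0.504 0.334 0.155]]
(370, 286) [[0.522 0.16  0.055]]
(328, 246) [[0.585 0.218 0.048]]
(250, 305) [[0.509 0.341 0.   ]]
(376, 182) [[0.695 0.136 0.   ]]
(324, 176) [[0.71  0.218 0.   ]]
```

View pics/topc.png

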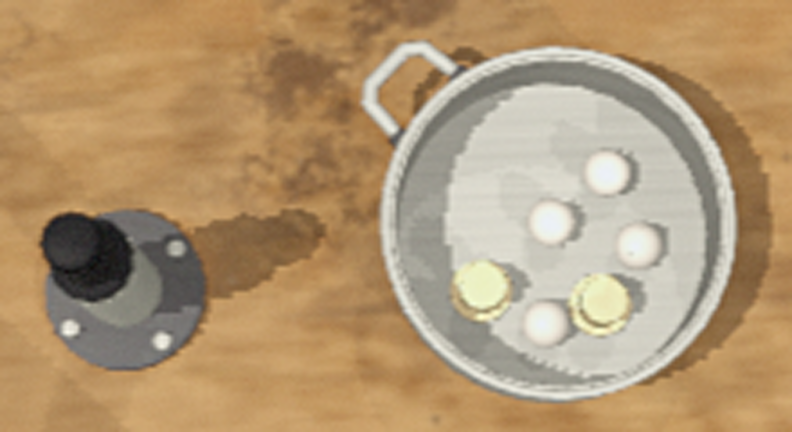

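View pics/scenec.png

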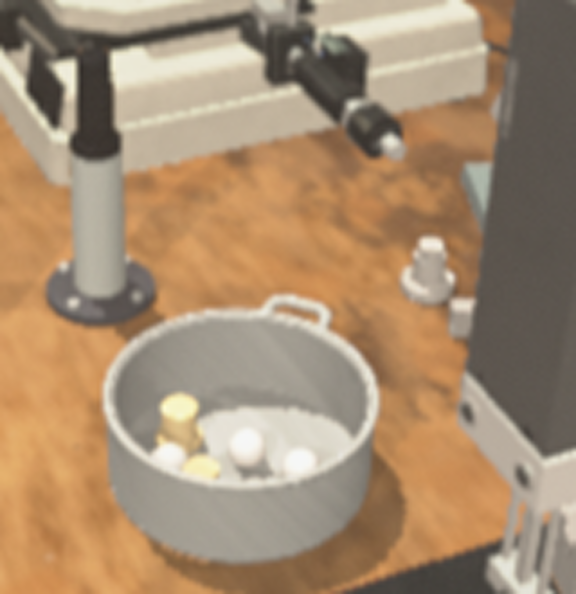

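Run:
```python
from h import *
from scipy.optimize import least_squares
for q in ("pan","stirrer","holder_mouth"):
  for n in ("top","scene"):
    r=robot.outline_of(q,n)
    for d in r[:2]: print(q,n,d["p"],d["extent"],d["region"].sum())
    if r and q=="pan":
        m=r[0]["region"].astype(np.uint8)
        cv2.imwrite(f"pics/m_{n}.png",m*255)
# manual pts
f=lambda u,v:((u+.5)/3.6-.5+215,(v+.5)/3.6-.5+225)
for nm,p,z in (("rim L",(381,223),.055),("rim R",(737,223),.055),("rim T",(558,46),.055),("rim B",(558,402),.055),("ear",(385,68),.048),("handletop",(70,239),.167),("foot",(125,289),.006),("footL",(45,289),.006),("footR",(207,289),.006)):
    print(nm,atz("top",f(*p),z).round(4))
```

```text
pan top 0.71 [314.6, 235.2, 102.5, 103.6] 6675
pan scene 0.6 [287.1, 246.6, 79.5, 75.6] 4232
stirrer top 0.67 [227.7, 286.2, 24.4, 20.5] 497
stirrer scene 0.57 [281.9, 175.2, 9.3, 37.9] 316
holder_mouth top 0.83 [226.5, 281.5, 47.7, 48.0] 1174
holder_mouth top 0.65 [360.4, 280.8, 13.9, 13.9] 134
holder_mouth scene 0.97 [271.1, 206.5, 34.0, 46.5] 904
rim L [[0.5247 0.2321 0.055 ]]
rim R [[0.5175 0.089  0.055 ]]
rim T [[0.5938 0.1562 0.055 ]]
rim B [[0.45   0.1656 0.055 ]]
ear [[0.5896 0.2273 0.048 ]]
handletop [[0.5091 0.3411 0.167 ]]
foot [[0.5088 0.3413 0.006 ]]
footL [[0.5105 0.3749 0.006 ]]
footR [[0.5071 0.3067 0.006 ]]
```

Run:
```python
from h import *
t=np.linspace(0,2*np.pi,60)
def circ(c,r,z): return np.c_[c[0]+r*np.cos(t),c[1]+r*np.sin(t),0*t+z]
for n in("scene","top"):
    a=cv2.imread(f"pics/{n}0.png"); k=4
    x0,y0,x1,y1=(260,165,420,330) if n=="scene" else (215,225,435,345)
    a=cv2.resize(a[y0:y1,x0:x1],None,fx=3.6,fy=3.6)
    H=(.509,.341);P=(.5215,.1607)
    for c,r,z in ((P,.07,.055),(P,.07,0),(H,.011,.167),(H,.016,.113),(H,.016,.105),(H,.034,.004)):
        p=(proj(n,circ(c,r,z))-[x0,y0]+.5)*3.6-.5
        cv2.polylines(a,[np.int32(p.round())],True,(0,0,255),1)
    p=(proj(n,[P[0]+.0668,P[1]+.0662,.048])-[x0,y0]+.5)*3.6-.5
    cv2.circle(a,tuple(int(v) for v in p[0]),3,(255,0,0),-1)
    cv2.imwrite(f"pics/ov_{n}.png",a)
```

```text
(no output)
```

View pics/ov_scene.png

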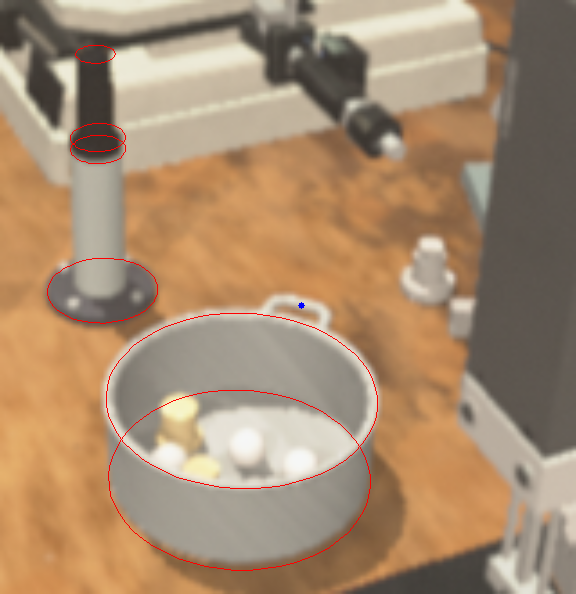

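View pics/ov_top.png

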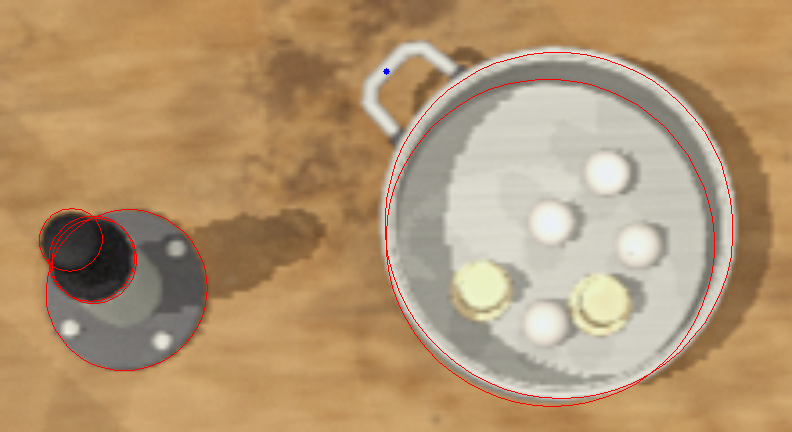

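```bash
cat >> h.py <<'E'
def st():
    s=robot.state(); R=Ro.from_quat(s["tcp_rot"]).as_matrix()
    print("t",round(s["time"],2),"p",s["ee_pos"].round(4),"g",round(s["grip_width"],3),"F",s["ft_force"].round(1),"j",s["joints"].round(2))
    print(R.round(4)); return s["ee_pos"],R
def to(x,y,z):
    p,R=st(); d=R.T@(np.array([x,y,z])-p); print("shift cm",(d*100).round(2))
    # desired rot: y down; nearest yaw variants
    for nm,xd in (("x=+X",[1,0,0]),("x=-X",[-1,0,0]),("x=+Y",[0,1,0]),("x=-Y",[0,-1,0])):
        D=np.c_[xd,[0,0,-1],np.cross(xd,[0,0,-1])]
        print(nm,np.degrees(Ro.from_matrix(R.T@D).as_rotvec()).round(2))
E
python3 -c "
from h import *
to(.40,.36,.242)"
```

```text
t 1.15 p [0.3025 0.6034 0.2423] g 0.999 F [ 0.8  0.7 -0.2] j [-1.19  0.58  0.02  1.44 -0.02  1.13 -0.06]
[[ 0.8939 -0.      0.4482]
 [-0.4482  0.      0.8939]
 [-0.     -1.     -0.    ]]
shift cm [ 19.62   0.03 -17.39]
x=+X [  0.   -26.63  -0.  ]
x=-X [  0.   153.37   0.  ]
x=+Y [  -0.   -116.63   -0.  ]
x=-Y [ 0.   63.37 -0.  ]
```

Request:
move_arm:
  commands:
    - [0,0,0,0,-6.66,0,0]
    - [0,0,0,0,-6.66,0,0]
    - [0,0,0,0,-6.66,0,0]
    - [0,0,0,0,-6.65,0,0]
    - [1,0,-3.5,0,0,0,0]
    - [1,0,-3.5,0,0,0,0]
    - [1.5,0,-3.5,0,0,0,0]
    - [1.5,0,-3.5,0,0,0,0]
    - [1.5,0,-3.5,0,0,0,0]
    - [1.5,0,-3.5,0,0,0,0]
  force: 60

```text
time: 1.98
ee_pos: [0.383, 0.3916, 0.2425]
tcp_rot: [-0.707, -0.0, -0.0, 0.707]
ft_force: [1.1, -0.1, -0.1]
grip_width: 1.0
```

Request:
move_arm:
  commands:
    - [1.5,0,-2,0,0,0,0]
    - [1.5,0,-2,0,0,0,0]
    - [1.5,0,-1.2,0,0,0,0]
    - [0,0,0,0,0,0,0]

```text
time: 2.32
ee_pos: [0.431, 0.3375, 0.2426]
tcp_rot: [0.708, -0.001, 0.003, -0.707]
ft_force: [1.8, -0.5, -0.0]
grip_width: 1.0
```

Run:
```python
from h import *
to(.509,.341,.20)
c=robot.calibration("wrist")
a=robot.capture("wrist");cv2.imwrite("pics/w1.png",a)
b=robot.capture("scene");cv2.imwrite("pics/s1.png",b)
r=robot.outline_of("stirrer","wrist")
for d in r[:2]:print(d["p"],d["extent"])
print(proj("wrist",[[.509,.341,.167],[.509,.341,.113]],c))
```

```text
t 2.32 p [0.431  0.3375 0.2426] g 1.0 F [ 1.8 -0.5 -0. ] j [-0.7   0.38 -0.07  1.78  0.03  0.98  0.78]
[[ 1.      0.0021  0.0061]
 [-0.0061 -0.0014  1.    ]
 [ 0.0021 -1.     -0.0014]]
shift cm [7.79 4.28 0.4 ]
x=+X [ 0.08 -0.35  0.12]
x=-X [-1.9000e-01  1.7965e+02  1.2000e-01]
x=+Y [ 1.600e-01 -9.035e+01  3.000e-02]
x=-Y [-3.000e-02  8.965e+01  1.600e-01]
0.74 [309.4, 306.8, 37.1, 74.7]
[[327.74707984 371.27414981]
 [326.6402174  327.33126136]]
```

View pics/w1.png

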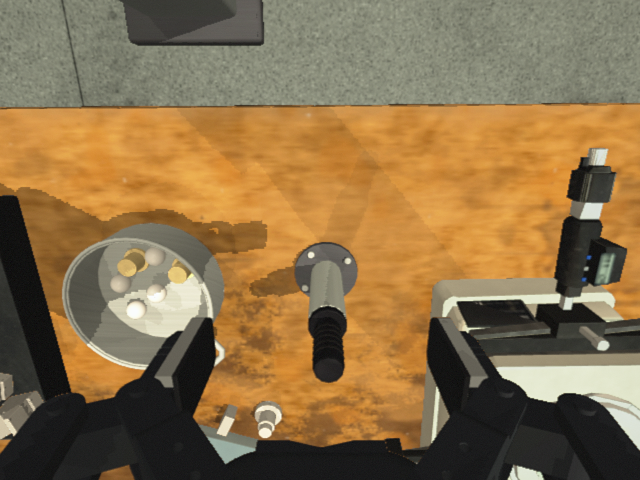

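View pics/s1.png

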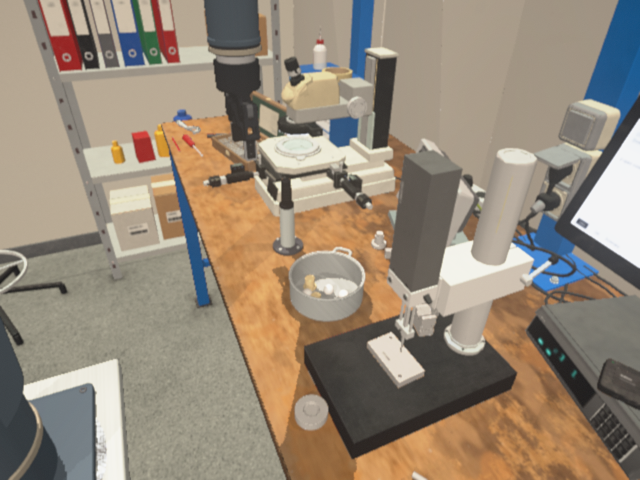

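Request:
move_arm:
  commands:
    - [2.6,0,0.1,0,0,0,0]
    - [2.6,0,0.1,0,0,0,0]
    - [2.6,0,0.1,0,0,0,0]
    - [0,0,0,0,0,0,0]
    - [0,0,0,0,0,0,0]
    - [0,0,0,0,0,0,0]

```text
time: 2.97
ee_pos: [0.5042, 0.3454, 0.2419]
tcp_rot: [-0.707, -0.0, 0.001, 0.707]
ft_force: [-0.2, 0.3, 0.3]
grip_width: 0.999
```

Run:
```python
from h import *
to(.509,.341,.134)
c=robot.calibration("wrist")
a=robot.capture("wrist")
p=proj("wrist",[[.509,.341,.167]],c)[0]; print(p)
cv2.circle(a,tuple(int(round(v)) for v in p),3,(0,0,255),-1)
cv2.imwrite("pics/w2.png",a)
r=robot.find_in("stirrer_grip","wrist");print(r[:2])
```

```text
t 2.97 p [0.5042 0.3454 0.2419] g 0.999 F [-0.2  0.3  0.3] j [-0.64  0.48 -0.06  1.61  0.03  1.05  0.86]
[[ 1.0e+00 -1.3e-03 -1.8e-03]
 [ 1.8e-03  1.0e-04  1.0e+00]
 [-1.3e-03 -1.0e+00  1.0e-04]]
shift cm [ 0.5  10.79 -0.45]
x=+X [-0.    0.1  -0.08]
x=-X [-1.200e-01 -1.799e+02  1.000e-02]
x=+Y [-6.00e-02 -8.99e+01 -6.00e-02]
x=-Y [ 6.00e-02  9.01e+01 -6.00e-02]
[314.49333225 271.28685784]
[{'extent': [294.5, 217.1, 43.4, 69.6], 'p': 0.6}]
```

View pics/w2.png

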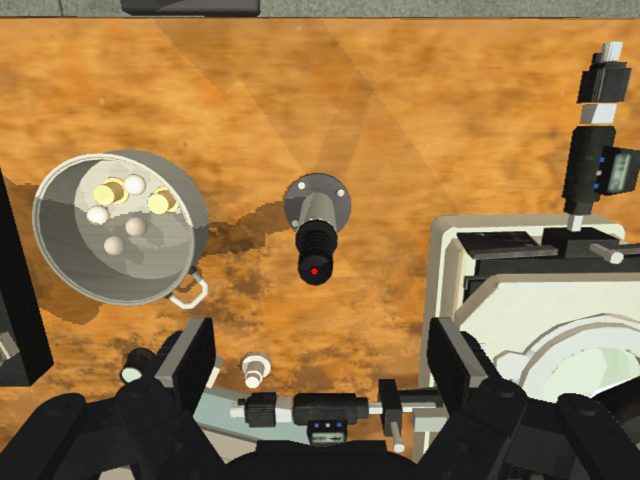

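Request:
move_arm:
  commands:
    - [0.2,2.0,-0.2,0,0,0,0]
    - [0.2,2.0,-0.2,0,0,0,0]
    - [0,2.0,0,0,0,0,0]
    - [0,2.0,0,0,0,0,0]
    - [0,1.5,0,0,0,0,0]
    - [0,1.3,0,0,0,0,0]
    - [0,0,0,0,0,0,0]
    - [0,0,0,0,0,0,0]

```text
time: 3.73
ee_pos: [0.5086, 0.3407, 0.1343]
tcp_rot: [0.707, -0.0, -0.001, -0.707]
ft_force: [0.1, 0.3, 0.6]
grip_width: 1.001
```

Run:
```python
from h import *
to(.508,.341,.134)
c=robot.calibration("wrist")
a=robot.capture("wrist")
cv2.imwrite("pics/w3.png",a)
b=robot.capture("scene");cv2.imwrite("pics/s3.png",cv2.resize(b[0:320,160:440],None,fx=1.8,fy=1.8))
```

```text
t 3.73 p [0.5086 0.3407 0.1343] g 1.001 F [0.1 0.3 0.6] j [-0.63  0.59 -0.06  1.74  0.05  0.81  0.86]
[[ 1.0e+00 -1.1e-03 -1.1e-03]
 [ 1.1e-03 -5.0e-04  1.0e+00]
 [-1.1e-03 -1.0e+00 -5.0e-04]]
shift cm [-0.06  0.03  0.03]
x=+X [ 0.03  0.06 -0.06]
x=-X [-1.0000e-01 -1.7994e+02 -4.0000e-02]
x=+Y [-3.000e-02 -8.994e+01 -7.000e-02]
x=-Y [ 7.000e-02  9.006e+01 -3.000e-02]
```

View pics/w3.png

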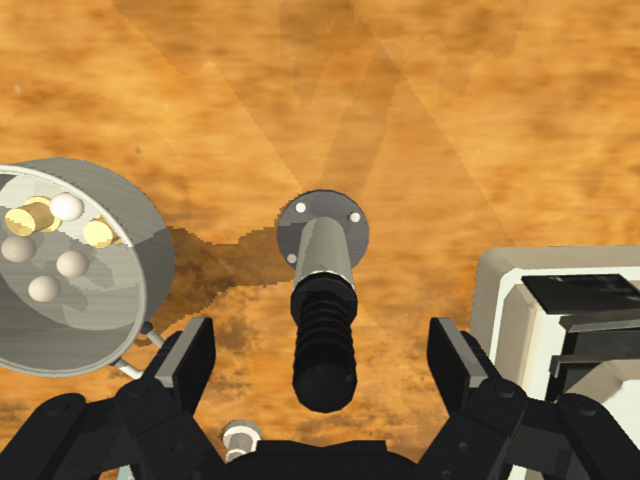

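View pics/s3.png

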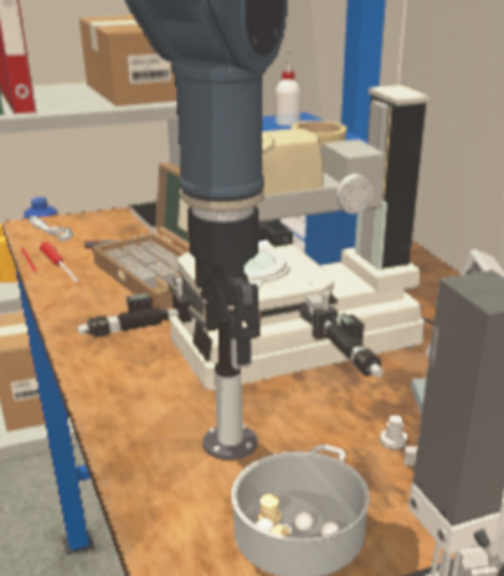

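Request:
move_arm:
  commands:
    - [0,0,0,0,0,0,1]
    - [0,0,0,0,0,0,1]
    - [0,0,0,0,0,0,1]
    - [0,0,0,0,0,0,1]
    - [0,0,0,0,0,0,1]
    - [0,0,0,0,0,0,1]
    - [0,0,0,0,0,0,1]
    - [0,0,0,0,0,0,1]
  force: 90

```text
time: 4.5
ee_pos: [0.5096, 0.3405, 0.1346]
tcp_rot: [-0.707, -0.0, -0.0, 0.707]
ft_force: [-0.4, 0.5, 4.6]
grip_width: 0.237
```

Run:
```python
from h import *
st()
cv2.imwrite("pics/w4.png",robot.capture("wrist"))
```

```text
t 4.5 p [0.5096 0.3405 0.1346] g 0.237 F [-0.4  0.5  4.6] j [-0.63  0.59 -0.06  1.74  0.05  0.81  0.86]
[[ 1.e+00  3.e-04 -0.e+00]
 [ 0.e+00  3.e-04  1.e+00]
 [ 3.e-04 -1.e+00  3.e-04]]
```

View pics/w4.png

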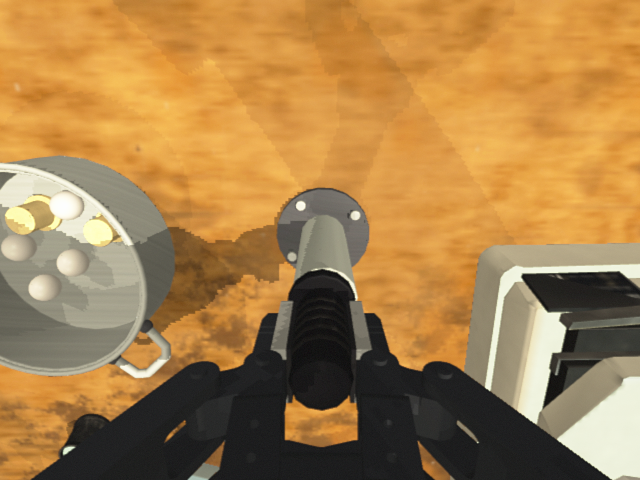

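Request:
move_arm:
  commands:
    - [0,-0.7,0,0,0,0,1]
    - [0,-1.2,0,0,0,0,1]
    - [0,-1.6,0,0,0,0,1]
    - [0,-1.6,0,0,0,0,1]
    - [0,-1.6,0,0,0,0,1]
    - [0,-1.6,0,0,0,0,1]
    - [0,-1.6,0,0,0,0,1]
    - [0,-1.3,0,0,0,0,1]
    - [0,0,0,0,0,0,1]
    - [0,0,0,0,0,0,1]

```text
time: 5.38
ee_pos: [0.5096, 0.3404, 0.2465]
tcp_rot: [-0.707, -0.0, -0.0, 0.707]
ft_force: [-0.1, 0.4, -1.8]
grip_width: 0.233
```

Run:
```python
from h import *
to(.5455,.1847,.246)
b=robot.capture("scene");cv2.imwrite("pics/s5.png",cv2.resize(b[0:320,160:440],None,fx=1.8,fy=1.8))
cv2.imwrite("pics/w5.png",robot.capture("wrist"))
```

```text
t 5.38 p [0.5096 0.3404 0.2465] g 0.233 F [-0.1  0.4 -1.8] j [-0.63  0.48 -0.06  1.6   0.03  1.06  0.88]
[[ 1.e+00  6.e-04  0.e+00]
 [-0.e+00  4.e-04  1.e+00]
 [ 6.e-04 -1.e+00  4.e-04]]
shift cm [  3.59   0.05 -15.57]
x=+X [-0.03 -0.    0.04]
x=-X [-6.0e-02  1.8e+02 -4.0e-02]
x=+Y [ 1.e-02 -9.e+01  5.e-02]
x=-Y [-5.e-02  9.e+01  1.e-02]
```

View pics/s5.png

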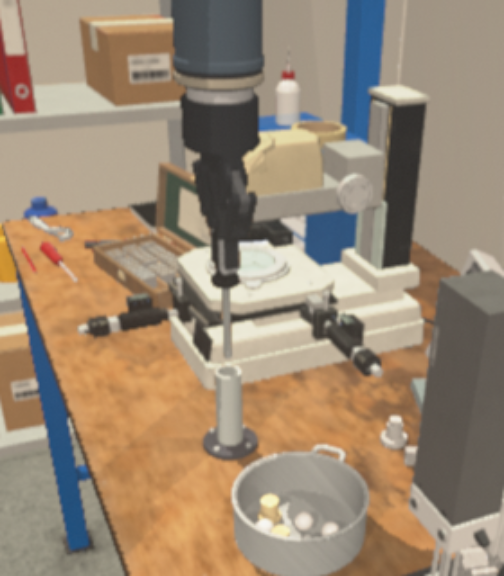

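View pics/w5.png

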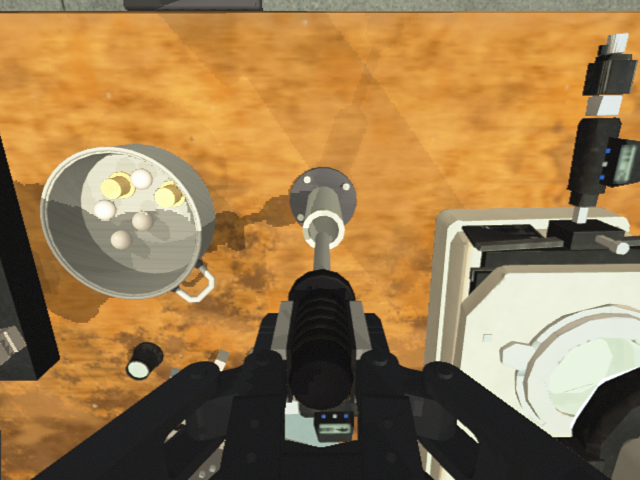

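Request:
move_arm:
  commands:
    - [0.5,0,-1.5,0,0,0,1]
    - [0.5,0,-2.5,0,0,0,1]
    - [0.5,0,-2.5,0,0,0,1]
    - [0.5,0,-2.5,0,0,0,1]
    - [0.5,0,-2.5,0,0,0,1]
    - [0.5,0,-2.5,0,0,0,1]
    - [0.5,0,-1.5,0,0,0,1]
    - [0,0,0,0,0,0,1]
    - [0,0,0,0,0,0,1]
    - [0,0,0,0,0,0,1]

```text
time: 6.32
ee_pos: [0.544, 0.1862, 0.2456]
tcp_rot: [-0.707, 0.0, 0.001, 0.707]
ft_force: [0.8, 0.9, -0.9]
grip_width: 0.233
```

Run:
```python
from h import *
to(.5455,.1847,.134)
b=robot.capture("scene");cv2.imwrite("pics/s6.png",cv2.resize(b[0:320,160:500],None,fx=1.8,fy=1.8))
b=robot.capture("top");cv2.imwrite("pics/t6.png",b)
```

```text
t 6.32 p [0.544  0.1862 0.2456] g 0.233 F [ 0.8  0.9 -0.9] j [-0.38  0.42 -0.04  1.7   0.02  1.02  1.14]
[[ 1.0e+00 -1.4e-03 -8.0e-04]
 [ 8.0e-04  2.0e-04  1.0e+00]
 [-1.4e-03 -1.0e+00  2.0e-04]]
shift cm [ 0.17 11.16 -0.16]
x=+X [-0.01  0.04 -0.08]
x=-X [-1.2000e-01 -1.7996e+02  2.0000e-02]
x=+Y [-7.000e-02 -8.996e+01 -5.000e-02]
x=-Y [ 5.000e-02  9.004e+01 -7.000e-02]
```

View pics/s6.png

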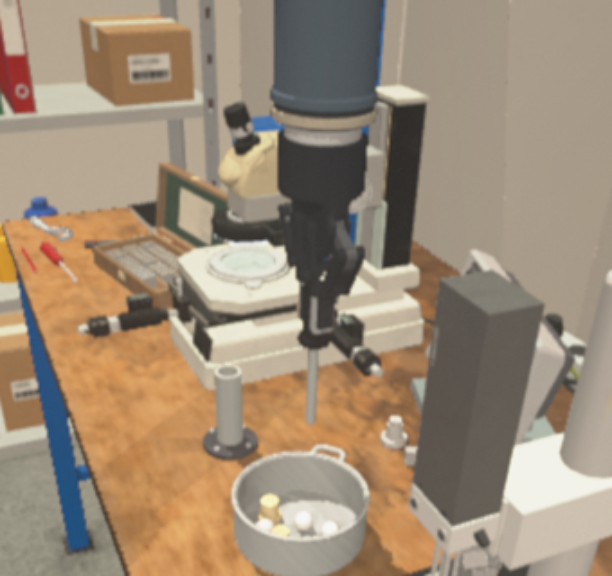

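View pics/t6.png

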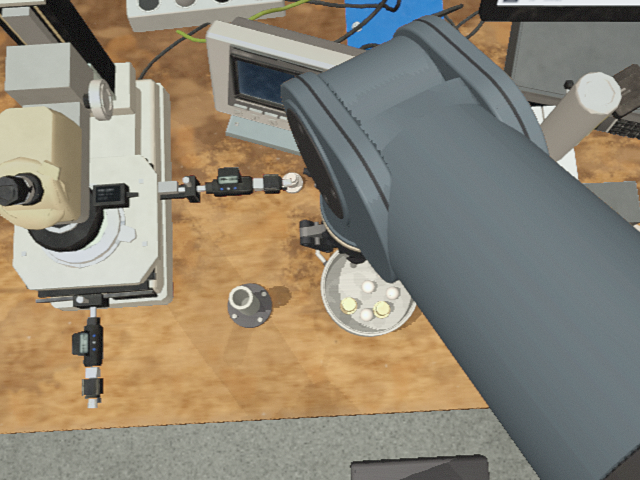

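Run:
```python
from h import *
print(proj("scene",[[.544,.1862,.124],[.543,.1862,.124]]))
a=cv2.imread("pics/t6.png");cv2.imwrite("pics/t6c.png",cv2.resize(a[270:330,210:280],None,fx=8,fy=8,interpolation=cv2.INTER_CUBIC))
```

```text
[[333.22032165 233.75456263]
 [332.72474888 233.87068051]]
```

View pics/t6c.png

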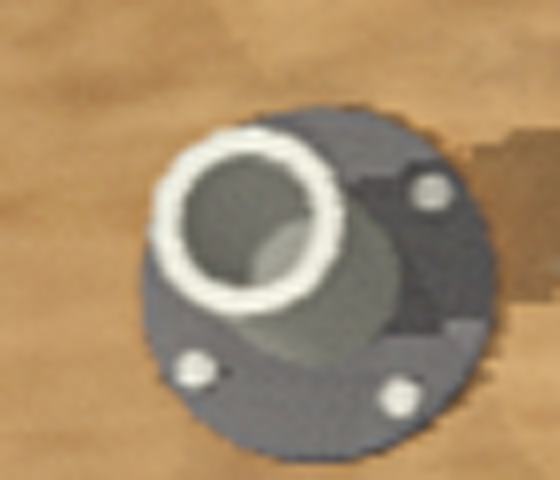

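Request:
move_arm:
  commands:
    - [0.1,1.0,-0.1,0,0,0,1]
    - [0,1.6,0,0,0,0,1]
    - [0,1.6,0,0,0,0,1]
    - [0,1.6,0,0,0,0,1]
    - [0,1.6,0,0,0,0,1]
    - [0,1.6,0,0,0,0,1]
    - [0,1.2,0,0,0,0,1]
    - [0,0.8,0,0,0,0,1]
    - [0,0.1,0,0,0,0,1]
    - [0,0,0,0,0,0,1]

```text
time: 7.25
ee_pos: [0.5452, 0.1847, 0.1348]
tcp_rot: [0.707, -0.0, -0.001, -0.707]
ft_force: [1.5, -0.8, -0.9]
grip_width: 0.235
```

Run:
```python
from h import *
to(.5455,.1847,.1335)
f=lambda u,v:((u+.5)/8-.5+210,(v+.5)/8-.5+270)
b=robot.capture("scene");cv2.imwrite("pics/s7.png",cv2.resize(b[160:340,230:430],None,fx=3,fy=3))
cv2.imwrite("pics/w7.png",robot.capture("wrist"))
```

```text
t 7.25 p [0.5452 0.1847 0.1348] g 0.235 F [ 1.5 -0.8 -0.9] j [-0.38  0.55 -0.04  1.84  0.03  0.76  1.13]
[[ 1.e+00 -9.e-04 -6.e-04]
 [ 6.e-04 -3.e-04  1.e+00]
 [-9.e-04 -1.e+00 -3.e-04]]
shift cm [0.03 0.13 0.  ]
x=+X [ 0.02  0.03 -0.05]
x=-X [-8.0000e-02 -1.7997e+02 -3.0000e-02]
x=+Y [-3.000e-02 -8.997e+01 -6.000e-02]
x=-Y [ 6.000e-02  9.003e+01 -3.000e-02]
```

View pics/s7.png

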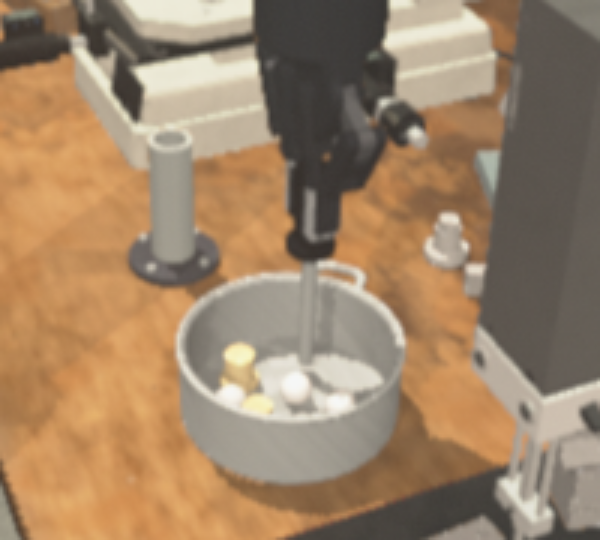

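View pics/w7.png

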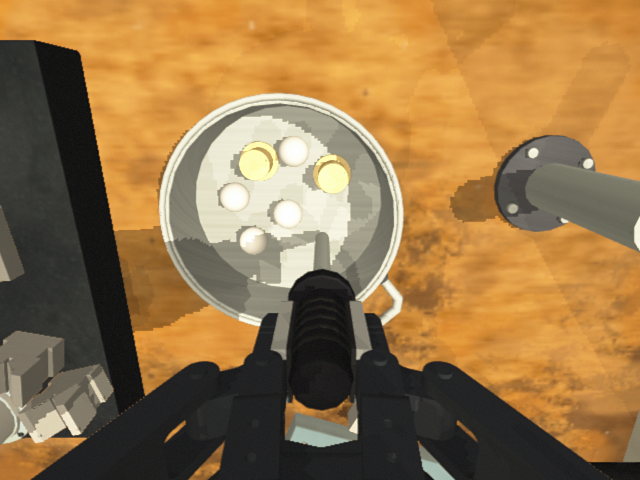

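Request:
move_arm:
  commands:
    - [-0.45,0,0.38,0,0,0,1]
    - [-0.51,0,0.3,0,0,0,1]
    - [-0.56,0,0.2,0,0,0,1]
    - [-0.58,0,0.1,0,0,0,1]
    - [-0.59,0,0,0,0,0,1]
    - [-0.58,0,-0.1,0,0,0,1]
    - [-0.56,0,-0.2,0,0,0,1]
    - [-0.51,0,-0.3,0,0,0,1]
    - [-0.45,0,-0.38,0,0,0,1]

```text
time: 8.1
ee_pos: [0.4972, 0.1841, 0.1354]
tcp_rot: [-0.707, -0.0, -0.0, 0.707]
ft_force: [1.0, 0.5, -1.2]
grip_width: 0.238
```

Run:
```python
from h import *
st()
cv2.imwrite("pics/w8.png",robot.capture("wrist"))
```

```text
t 8.1 p [0.4972 0.1841 0.1354] g 0.238 F [ 1.   0.5 -1.2] j [-0.41  0.49 -0.04  1.95  0.03  0.7   1.1 ]
[[ 1.e+00  2.e-04 -1.e-04]
 [ 1.e-04  0.e+00  1.e+00]
 [ 2.e-04 -1.e+00  0.e+00]]
```

View pics/w8.png

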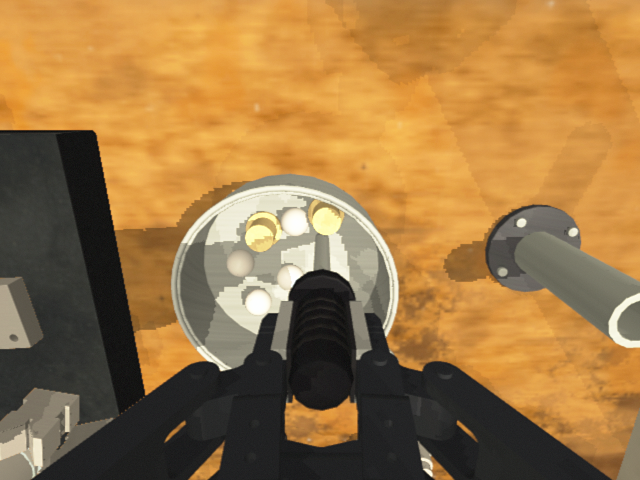

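Request:
move_arm:
  commands:
    - [-0.38,0.1,-0.45,0,0,0,1]
    - [-0.3,0,-0.51,0,0,0,1]
    - [-0.2,0,-0.56,0,0,0,1]
    - [-0.1,0,-0.58,0,0,0,1]
    - [0,0,-0.59,0,0,0,1]
    - [0.1,0,-0.58,0,0,0,1]
    - [0.2,0,-0.56,0,0,0,1]
    - [0.3,0,-0.51,0,0,0,1]
    - [0.38,0,-0.45,0,0,0,1]

```text
time: 8.9
ee_pos: [0.498, 0.1358, 0.1343]
tcp_rot: [0.707, -0.0, 0.0, -0.707]
ft_force: [0.5, 1.2, -1.2]
grip_width: 0.235
```

Run:
```python
from h import *
st()
cv2.imwrite("pics/w9.png",robot.capture("wrist"))
```

```text
t 8.9 p [0.498  0.1358 0.1343] g 0.235 F [ 0.5  1.2 -1.2] j [-0.33  0.47 -0.05  1.99  0.03  0.68  1.18]
[[ 1.e+00 -1.e-04  4.e-04]
 [-4.e-04 -1.e-04  1.e+00]
 [-1.e-04 -1.e+00 -1.e-04]]
```

View pics/w9.png

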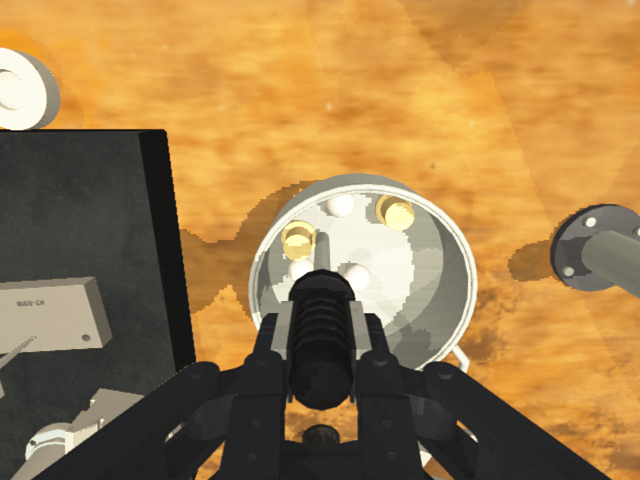

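Stirring works: bushes and balls are shifted and all still in the pan. I'll continue through the third quarter.

Request:
move_arm:
  commands:
    - [0.45,0,-0.38,0,0,0,1]
    - [0.51,0,-0.3,0,0,0,1]
    - [0.56,0,-0.2,0,0,0,1]
    - [0.58,0,-0.1,0,0,0,1]
    - [0.59,0,0,0,0,0,1]
    - [0.58,0,0.1,0,0,0,1]
    - [0.56,0,0.2,0,0,0,1]
    - [0.51,0,0.3,0,0,0,1]
    - [0.45,0,0.38,0,0,0,1]

```text
time: 9.7
ee_pos: [0.5461, 0.1369, 0.1342]
tcp_rot: [0.707, -0.0, 0.0, -0.707]
ft_force: [-0.4, 0.5, -0.7]
grip_width: 0.236
```

Run:
```python
from h import *
st()
cv2.imwrite("pics/w10.png",robot.capture("wrist"))
```

```text
t 9.7 p [0.5461 0.1369 0.1342] g 0.236 F [-0.4  0.5 -0.7] j [-0.3   0.53 -0.04  1.87  0.03  0.74  1.21]
[[ 1.e+00 -0.e+00  1.e-04]
 [-1.e-04 -0.e+00  1.e+00]
 [-0.e+00 -1.e+00 -0.e+00]]
```

View pics/w10.png

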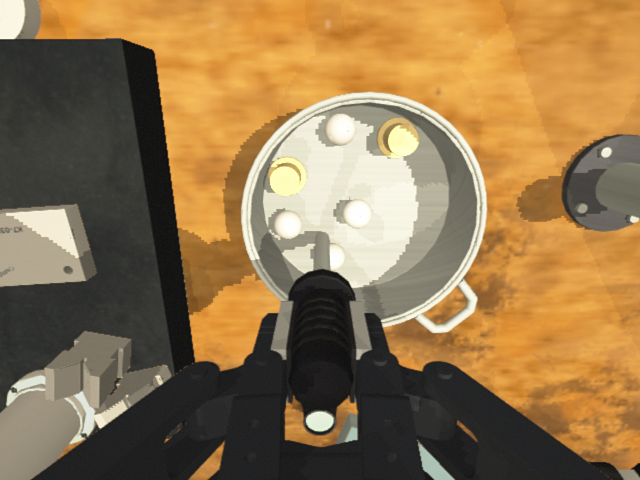

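Request:
move_arm:
  commands:
    - [0.38,0,0.45,0,0,0,1]
    - [0.3,0,0.51,0,0,0,1]
    - [0.2,0,0.56,0,0,0,1]
    - [0.1,0,0.58,0,0,0,1]
    - [0,0,0.59,0,0,0,1]
    - [-0.1,0,0.58,0,0,0,1]
    - [-0.2,0,0.56,0,0,0,1]
    - [-0.3,0,0.51,0,0,0,1]
    - [-0.38,0,0.45,0,0,0,1]

```text
time: 10.5
ee_pos: [0.5451, 0.1851, 0.1343]
tcp_rot: [-0.707, -0.0, 0.0, 0.707]
ft_force: [-0.6, -0.2, -0.4]
grip_width: 0.239
```

Request:
move_arm:
  commands:
    - [-0.45,0,0.38,0,0,0,1]
    - [-0.51,0,0.3,0,0,0,1]
    - [-0.56,0,0.2,0,0,0,1]
    - [-0.58,0,0.1,0,0,0,1]
    - [-0.59,0,0,0,0,0,1]
    - [-0.58,0,-0.1,0,0,0,1]
    - [-0.56,0,-0.2,0,0,0,1]
    - [-0.51,0,-0.3,0,0,0,1]
    - [-0.45,0,-0.38,0,0,0,1]

```text
time: 11.25
ee_pos: [0.497, 0.184, 0.1343]
tcp_rot: [0.707, -0.0, -0.0, -0.707]
ft_force: [0.3, -0.0, -0.3]
grip_width: 0.234
```

Run:
```python
from h import *
st()
cv2.imwrite("pics/w11.png",robot.capture("wrist"))
```

```text
t 11.25 p [0.497  0.184  0.1343] g 0.234 F [ 0.3 -0.  -0.3] j [-0.41  0.49 -0.04  1.95  0.03  0.7   1.1 ]
[[ 1.e+00 -1.e-04  0.e+00]
 [-0.e+00 -1.e-04  1.e+00]
 [-1.e-04 -1.e+00 -1.e-04]]
```

View pics/w11.png

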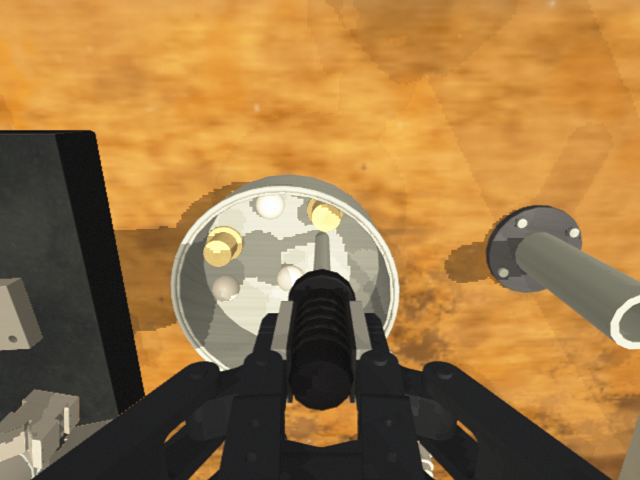

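Request:
move_arm:
  commands:
    - [-0.38,0,-0.45,0,0,0,1]
    - [-0.3,0,-0.51,0,0,0,1]
    - [-0.2,0,-0.56,0,0,0,1]
    - [-0.1,0,-0.58,0,0,0,1]
    - [0,0,-0.59,0,0,0,1]
    - [0.1,0,-0.58,0,0,0,1]
    - [0.2,0,-0.56,0,0,0,1]
    - [0.3,0,-0.51,0,0,0,1]
    - [0.38,0,-0.45,0,0,0,1]

```text
time: 12.05
ee_pos: [0.4981, 0.1358, 0.1343]
tcp_rot: [0.707, -0.0, 0.0, -0.707]
ft_force: [-0.1, 0.4, -0.5]
grip_width: 0.234
```

Request:
move_arm:
  commands:
    - [0.45,0,-0.38,0,0,0,1]
    - [0.51,0,-0.3,0,0,0,1]
    - [0.56,0,-0.2,0,0,0,1]
    - [0.58,0,-0.1,0,0,0,1]
    - [0.59,0,0,0,0,0,1]
    - [0.58,0,0.1,0,0,0,1]
    - [0.56,0,0.2,0,0,0,1]
    - [0.51,0,0.3,0,0,0,1]
    - [0.45,0,0.38,0,0,0,1]

```text
time: 12.8
ee_pos: [0.5462, 0.1369, 0.1343]
tcp_rot: [-0.707, -0.0, -0.0, 0.707]
ft_force: [-0.2, -0.5, -0.4]
grip_width: 0.236
```

Request:
move_arm:
  commands:
    - [0.38,0,0.45,0,0,0,1]
    - [0.3,0,0.51,0,0,0,1]
    - [0.2,0,0.56,0,0,0,1]
    - [0.1,0,0.58,0,0,0,1]
    - [0,0,0.59,0,0,0,1]
    - [-0.1,0,0.58,0,0,0,1]
    - [-0.2,0,0.56,0,0,0,1]
    - [-0.3,0,0.51,0,0,0,1]
    - [-0.38,0,0.45,0,0,0,1]
    - [0,0,0,0,0,0,1]

```text
time: 13.63
ee_pos: [0.5444, 0.1858, 0.1343]
tcp_rot: [-0.707, -0.0, 0.001, 0.707]
ft_force: [-0.8, 0.2, -0.8]
grip_width: 0.233
```

Run:
```python
from h import *
st()
cv2.imwrite("pics/w12.png",robot.capture("wrist"))
b=robot.capture("scene");cv2.imwrite("pics/s12.png",cv2.resize(b[160:340,230:430],None,fx=3,fy=3))
```

```text
t 13.63 p [0.5444 0.1858 0.1343] g 0.233 F [-0.8  0.2 -0.8] j [-0.38  0.55 -0.04  1.84  0.03  0.76  1.13]
[[ 1.0e+00 -8.0e-04 -1.7e-03]
 [ 1.7e-03  5.0e-04  1.0e+00]
 [-7.0e-04 -1.0e+00  5.0e-04]]
```

View pics/w12.png

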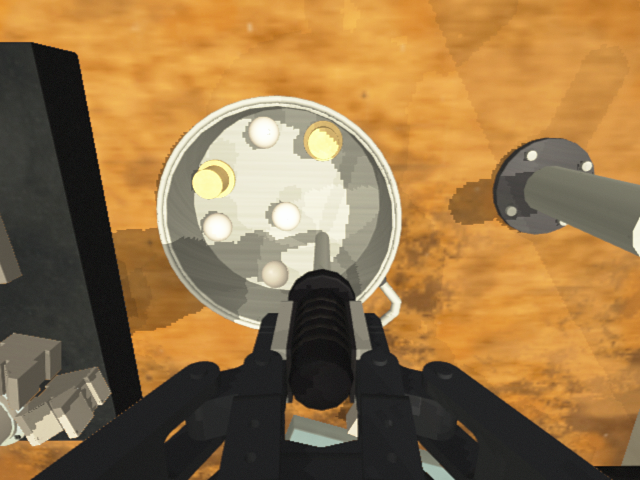

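View pics/s12.png

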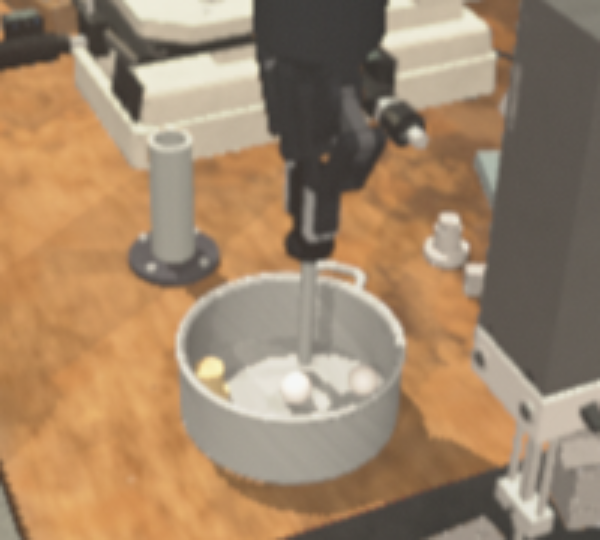

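Request:
move_arm:
  commands:
    - [0,-0.8,0,0,0,0,1]
    - [0,-1.6,0,0,0,0,1]
    - [0,-1.6,0,0,0,0,1]
    - [0,-1.6,0,0,0,0,1]
    - [0,-1.6,0,0,0,0,1]
    - [0,-1.6,0,0,0,0,1]
    - [0,-1.6,0,0,0,0,1]
    - [0,-0.9,0,0,0,0,1]
    - [0,0,0,0,0,0,1]

```text
time: 14.48
ee_pos: [0.5466, 0.1843, 0.2497]
tcp_rot: [-0.707, -0.001, -0.002, 0.708]
ft_force: [-0.1, 0.1, -0.7]
grip_width: 0.239
```

Request:
move_arm:
  commands:
    - [-0.5,0,1.5,0,0,0,1]
    - [-0.5,0,2.5,0,0,0,1]
    - [-0.5,0,2.5,0,0,0,1]
    - [-0.5,0,2.5,0,0,0,1]
    - [-0.5,0,2.5,0,0,0,1]
    - [-0.5,0,2.5,0,0,0,1]
    - [-0.5,0,1.5,0,0,0,1]
    - [0,0,0,0,0,0,1]
    - [0,0,0,0,0,0,1]
    - [0,0,0,0,0,0,1]

```text
time: 15.32
ee_pos: [0.5108, 0.3381, 0.2466]
tcp_rot: [0.708, -0.001, 0.0, -0.707]
ft_force: [-0.1, 0.1, -0.7]
grip_width: 0.238
```

Run:
```python
from h import *
to(.5096,.3405,.2465)
cv2.imwrite("pics/w13.png",robot.capture("wrist"))
b=robot.capture("scene");cv2.imwrite("pics/s13.png",cv2.resize(b[100:300,200:400],None,fx=3,fy=3))
```

```text
t 15.32 p [0.5108 0.3381 0.2466] g 0.238 F [-0.1  0.1 -0.7] j [-0.63  0.48 -0.06  1.6   0.03  1.06  0.88]
[[ 1.0e+00 -6.0e-04  1.0e-03]
 [-1.0e-03 -1.6e-03  1.0e+00]
 [-5.0e-04 -1.0e+00 -1.6e-03]]
shift cm [-0.12  0.01  0.24]
x=+X [ 0.09 -0.06 -0.03]
x=-X [5.0000e-02 1.7994e+02 1.4000e-01]
x=+Y [ 5.000e-02 -9.006e+01 -9.000e-02]
x=-Y [9.000e-02 8.994e+01 5.000e-02]
```

View pics/w13.png

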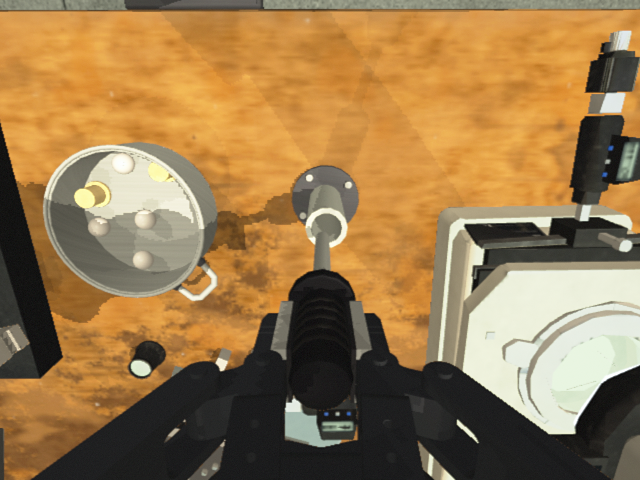

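View pics/s13.png

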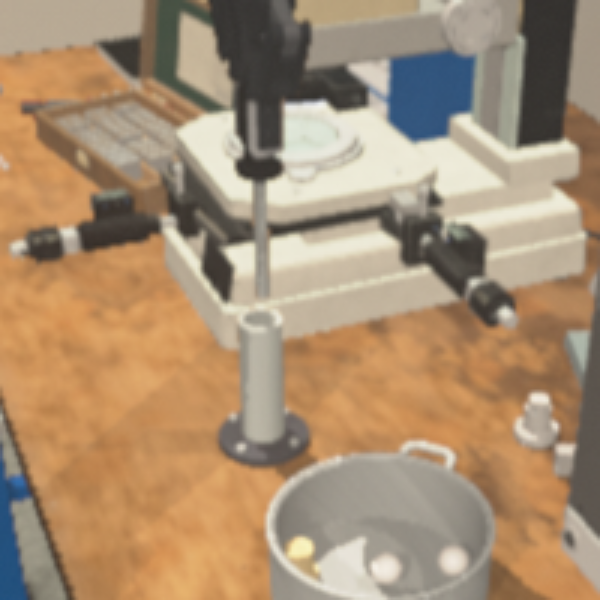

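Request:
move_arm:
  commands:
    - [-0.1,0,0.25,0,0,0,1]
    - [0,0,0,0,0,0,1]
    - [0,1.0,0,0,0,0,1]
    - [0,1.5,0,0,0,0,1]
    - [0,1.5,0,0,0,0,1]
    - [0,1.5,0,0,0,0,1]
    - [0,1.5,0,0,0,0,1]
    - [0,1.5,0,0,0,0,1]
    - [0,1.2,0,0,0,0,1]
    - [0,0.5,0,0,0,0,1]

```text
time: 16.25
ee_pos: [0.5087, 0.341, 0.1429]
tcp_rot: [0.708, -0.001, -0.001, -0.706]
ft_force: [0.2, -0.6, -1.0]
grip_width: 0.238
```

Request:
move_arm:
  commands:
    - [0,0.4,0,0,0,0,1]
    - [0,0.3,0,0,0,0,1]
    - [0,0.1,0,0,0,0,1]
    - [0,0,0,0,0,0,1]

```text
time: 16.58
ee_pos: [0.5097, 0.342, 0.1375]
tcp_rot: [-0.707, -0.0, -0.0, 0.707]
ft_force: [-0.0, 0.4, -1.2]
grip_width: 0.232
```

Run:
```python
from h import *
to(.5096,.3405,.1346)
cv2.imwrite("pics/w14.png",robot.capture("wrist"))
b=robot.capture("scene");cv2.imwrite("pics/s14.png",cv2.resize(b[130:280,220:360],None,fx=4,fy=4))
```

```text
t 16.58 p [0.5097 0.342  0.1375] g 0.232 F [-0.   0.4 -1.2] j [-0.63  0.59 -0.06  1.73  0.04  0.82  0.86]
[[ 1.e+00  4.e-04  1.e-04]
 [-1.e-04  3.e-04  1.e+00]
 [ 4.e-04 -1.e+00  3.e-04]]
shift cm [-0.01  0.29 -0.15]
x=+X [-0.02 -0.    0.02]
x=-X [-4.0e-02  1.8e+02 -3.0e-02]
x=+Y [ 1.e-02 -9.e+01  3.e-02]
x=-Y [-3.e-02  9.e+01  1.e-02]
```

View pics/w14.png

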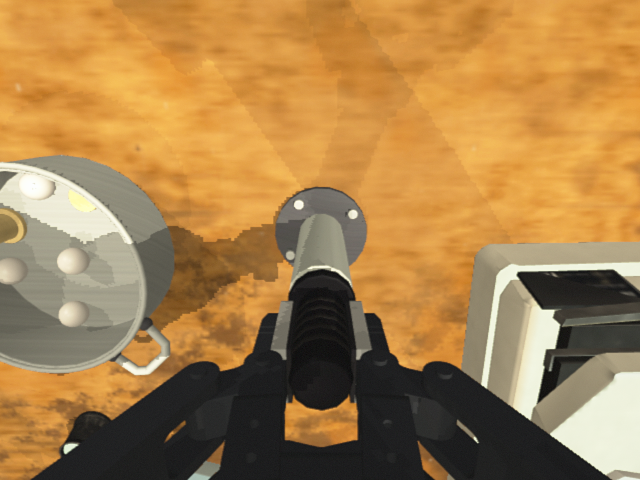

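View pics/s14.png

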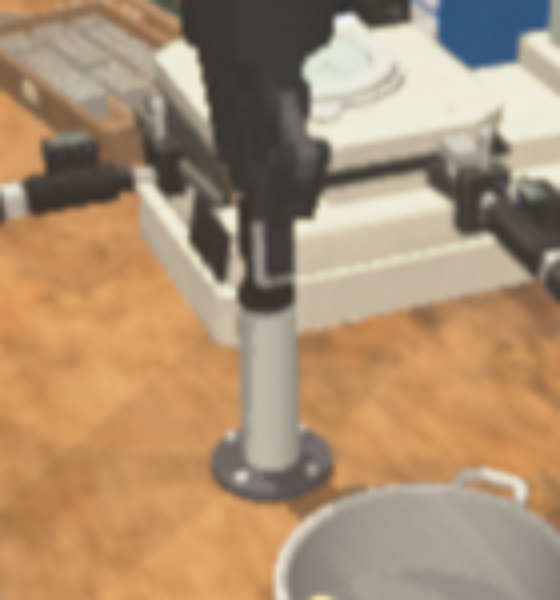

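Request:
move_arm:
  commands:
    - [0,0.1,-0.15,0,0,0,1]
    - [0,0.1,0,0,0,0,1]
    - [0,0.05,0,0,0,0,1]
    - [0,0,0,0,0,0,1]

```text
time: 17.02
ee_pos: [0.5096, 0.3403, 0.1348]
tcp_rot: [0.707, -0.0, 0.0, -0.707]
ft_force: [0.1, 0.6, -1.2]
grip_width: 0.236
```

Request:
move_arm:
  commands:
    - [0,0,0,0,0,0,0.72]
    - [0,0,0,0,0,0,0.68]
    - [0,0,0,0,0,0,0.6]
    - [0,0,0,0,0,0,0.5]
    - [0,0,0,0,0,0,0.3]
    - [0,0,0,0,0,0,0]
    - [0,0,0,0,0,0,0]
    - [0,0,0,0,0,0,0]
    - [0,0,0,0,0,0,0]
    - [0,0,0,0,0,0,0]

```text
time: 17.85
ee_pos: [0.5096, 0.3404, 0.1348]
tcp_rot: [0.707, -0.0, 0.0, -0.707]
ft_force: [-0.8, -0.3, 0.2]
grip_width: 0.998
```

Run:
```python
from h import *
st()
cv2.imwrite("pics/w15.png",robot.capture("wrist"))
```

```text
t 17.85 p [0.5096 0.3404 0.1348] g 0.998 F [-0.8 -0.3  0.2] j [-0.63  0.59 -0.06  1.74  0.04  0.81  0.86]
[[ 1.e+00 -0.e+00  1.e-04]
 [-1.e-04 -0.e+00  1.e+00]
 [-0.e+00 -1.e+00 -0.e+00]]
```

View pics/w15.png

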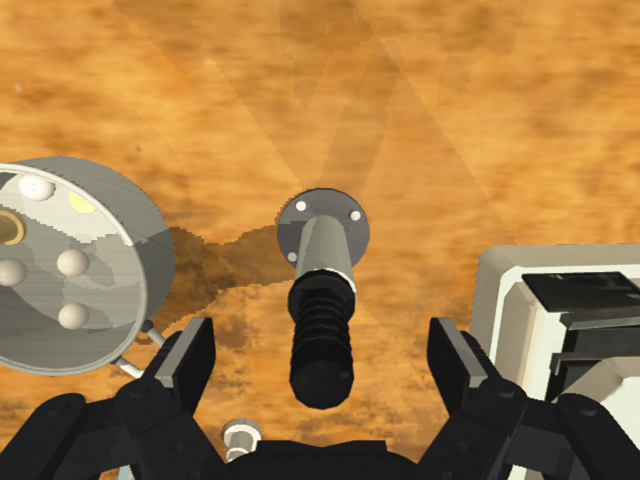

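Request:
move_arm:
  commands:
    - [0,-1.5,0,0,0,0,0]
    - [0,-2,0,0,0,0,0]
    - [0,-2,0,0,0,0,0]
    - [0,-2,0,0,0,0,0]
    - [0,-2,0,0,0,0,0]
    - [0,-1.5,0,0,0,0,0]
    - [-2,0,1,0,0,0,0]
    - [-3,0,2,0,0,0,0]
    - [-3,0,2,0,0,0,0]
    - [-2,0,1,0,0,0,0]

```text
time: 18.73
ee_pos: [0.4063, 0.4029, 0.245]
tcp_rot: [-0.707, -0.001, 0.001, 0.708]
ft_force: [-0.9, 0.4, -0.9]
grip_width: 0.999
```

Request:
move_arm:
  commands:
    - [-1,0,3,0,0,0,0]
    - [-1,0,3,0,0,0,0]
    - [0,0,3,0,0,0,0]
    - [0,0,0,0,0,0,0]
    - [0,0,0,0,0,0,0]

```text
time: 19.15
ee_pos: [0.3886, 0.4919, 0.2442]
tcp_rot: [-0.707, -0.001, 0.001, 0.707]
ft_force: [0.9, 0.7, -0.8]
grip_width: 1.001
```

Run:
```python
from h import *
st()
t=np.linspace(0,2*np.pi,60)
a=robot.capture("top");cv2.imwrite("pics/t16.png",a);n="top"
x0,y0,x1,y1=215,225,435,345
a=cv2.resize(a[y0:y1,x0:x1],None,fx=3.6,fy=3.6)
H=(.509,.341)
for r,z in ((.011,.167),(.016,.113)):
    p=(proj(n,np.c_[H[0]+r*np.cos(t),H[1]+r*np.sin(t),0*t+z])-[x0,y0]+.5)*3.6-.5
    cv2.polylines(a,[np.int32(p.round())],True,(0,0,255),1)
cv2.imwrite("pics/t16c.png",a)
b=robot.capture("scene");cv2.imwrite("pics/s16.png",cv2.resize(b[150:330,220:420],None,fx=3.5,fy=3.3))
```

```text
t 19.15 p [0.3886 0.4919 0.2442] g 1.001 F [ 0.9  0.7 -0.8] j [-0.92  0.5  -0.08  1.57  0.05  1.08  0.55]
[[ 1.0e+00 -6.0e-04 -2.8e-03]
 [ 2.8e-03  0.0e+00  1.0e+00]
 [-6.0e-04 -1.0e+00  0.0e+00]]
```

View pics/t16c.png

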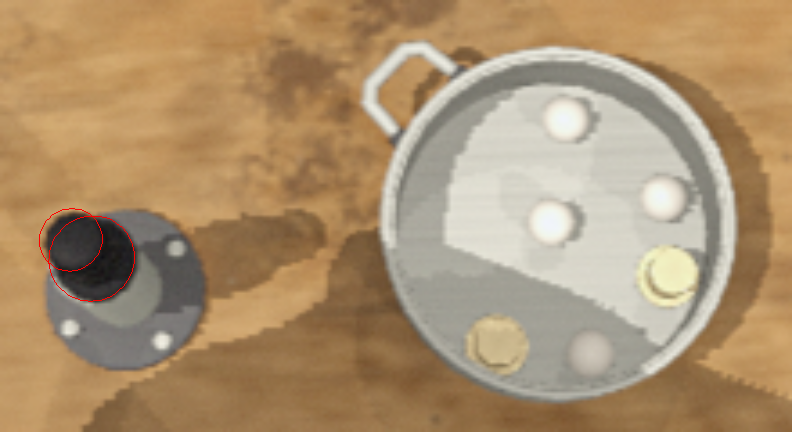

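View pics/s16.png

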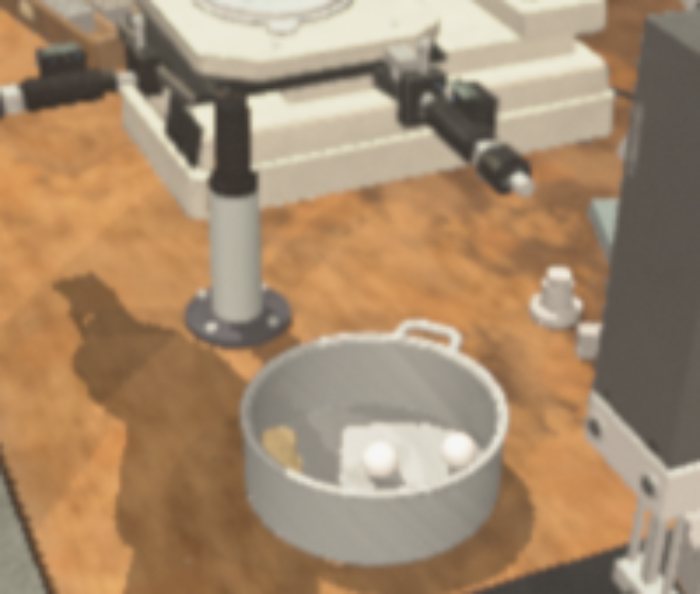

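View pics/t16.png

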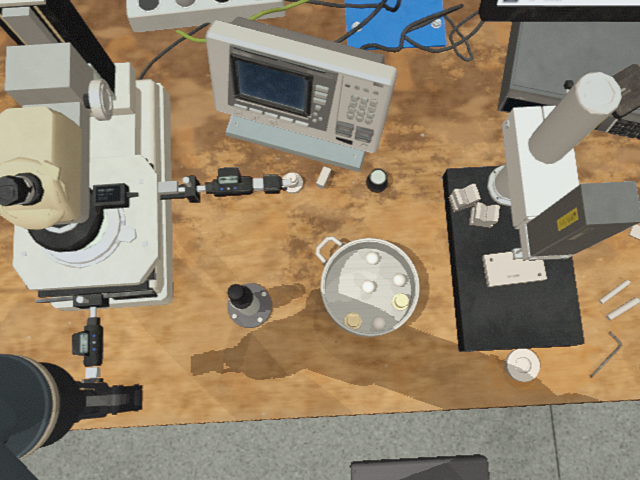

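```bash
python3 -c "
from h import *
st();print(robot.close_job())"
```

```text
t 19.25 p [0.39   0.4895 0.2445] g 0.998 F [-0.3 -1.4  0.1] j [-0.92  0.5  -0.08  1.57  0.05  1.08  0.55]
[[ 1.0e+00  1.0e-04  7.0e-04]
 [-7.0e-04 -1.1e-03  1.0e+00]
 [ 1.0e-04 -1.0e+00 -1.1e-03]]
the job is handed in; nothing more can be done
None
```

I stirred the pan for two full counterclockwise turns, hung the stirrer back in its holder, let go and backed the arm away. I handed the job in at 19.3 s of the 72 s allowed. `close_job` returned no verdict.

- **Stirring:** The circle had a radius of about 34 mm, from beside the ear back to beside the ear. By the arm's readings the tip was about 12 mm above the bench, against the 20 mm limit. The wrist force stayed within a few newtons throughout.
- **Pieces:** All six are in the pan in the last pictures. Both bushes moved about 20–30 mm and three balls about 23–25 mm. The fourth ball, in the middle, hardly moved. These distances come from the wrist pictures at a rough scale.
- **Stirrer:** In the last pictures it hangs upright in the holder with its collar on the mouth. From above, its outline sits within about 1–2 mm of where it hung at the start.
- **Surroundings:** The loupe and the block have not moved, and the gripper stands clear of everything.

No check failed. The only disagreement was a 1–2 mm difference in x between the wrist and top cameras, which is about the calibration error.

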